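# Open the sample cabinet window to its working height

### The job

Open the window of the bay in which the screw-lid sample jar stands: with the fingertips, gently push the window up from beneath its lip until the lip's lower edge is level with the thin height bar on the middle post, and leave it standing there. Leave the other window as it is, and do not grasp or disturb the jar, the brass weight, the grease tube or the tape roll.

Things in the scene. Friction and masses are not known exactly. Their poses are not given: they have to be found in the camera images.
- hood: two-bay bench cabinet, fixed, 360 mm wide, 140 deep; walls 240 high, front frame with three posts 370 high. Origin: centre of the underside; x points from its front (the windows) to its back, y to its left bay, z up. Two glass windows slide up and down side by side, 89 mm left and right of the middle post (36 mm wide, front face 71 mm ahead of the origin). Bay floor 12 mm above the bench
- left_lip (a point): left window (+y): middle of the front lower edge of its lip, 105 mm ahead of the cabinet's origin. The lip is an aluminium ledge along the window's bottom, 124 mm wide, jutting 40 mm forward, flat beneath, its top sloping up at 45 degrees to the glass. At the start its underside is 85 to 115 mm above the bench, free below; only the bay floor lies behind it. Axes as the cabinet's
- right_lip (a point): right window (-y of the cabinet): the same point of its lip; same shape and size
- window_left (a joint): height of the left window above its lower stop, in m (0 to 0.135); the lip's underside is then 85 mm + this above the bench. Counterweighted: it stays where it is left, and needs about 3 N to slide either way; it does not spring back
- window_right (a joint): the same for the right window
- height_bar: thin dark steel bar, 32 mm wide, 3 mm thick, with a small round screw, fixed on the front of the middle post, 155 to 205 mm above the bench; it juts 11 mm forward of the post. Origin: on the post's front face at the bar's centre line, which is the height that the lip's lower edge must reach
- jar: white screw-lid sample jar, 66 mm in diameter, 76 mm tall, loose; stands in one of the two bays, behind the window, which is the one to open. Origin: centre of its underside
- weight: brass weight, 31 mm in diameter, 47 mm tall, loose, standing in the other bay. Origin: centre of its underside
- tube: pale grey grease tube lying flat, 110 x 35 x 25 mm, loose, on the bench left of the cabinet. Origin: centre of its underside
- tape: roll of tape, 64 mm in diameter, 18 mm high, loose, on the bench right of the cabinet. Origin: centre of its underside

How it is judged:
By the outcome, as a careful person would: the job done as asked, in the order asked, and still so for the second after the job is handed in, with the robot touching nothing.
It also fails if it takes over 48 s, if anything falls off the work surface, if the arm or the gripper's body presses on something with over 40 N, if the wrist force passes 120 N, or if a joint passes its speed limit or range.

### The arm

A 6-joint arm with a two-finger parallel gripper is mounted at the origin on a cart in front of the work surface, level with it; the furniture and walls round the work are solid. World frame = base frame: x ahead of the robot, y to its left, z up, the work surface at z = 0. Lengths are in mm, angles in degrees, forces in N, time in s.
With the tool pointing down it reaches from about 350 to 950 mm from the base axis. Payload 17.4 kg.
Tool frame: the origin (TCP) lies at the very end of the fingers, on their centre line; the grasp point (between the pads) lies 19 mm behind it; y points along the fingers, z is the direction in which the jaws open and shut, and the axes are right-handed (so a half turn about y gives the same grasp; the last joint's range is limited). The gripper opens to 93 mm and grips with 3 to 60 N. Pads are 15 mm wide; open, the fingers measure 128 mm over their backs; the gripper's body (75 mm by 188 mm) begins 65 mm behind the grasp point.
Start: joints at [72.892, 6.646, 82.598, -0, 90.757, -2.166], TCP at [174.059, 652.178, 218.646] pointing down, gripper open.
Joint ranges: [-162.19, 162.19], [-47.58, 125.68], [4.15, 143.07], [-65.23, 245.23], [0.69, 171.88], [-170.13, 170.13]. Speed limits (degrees/s): [108.29, 108.29, 127.2, 180, 180, 180].

### API

Orientations are given as a 3x3 rotation matrix whose columns are the frame's x, y, z axes.
In Python, from plant import r gives the robot as it stands.
- The arm moves only by the tool move_arm, never from a script. Its argument "commands" is a list of rows, each an object with "hand": the finger opening in m, from 0 to 0.093; "delta_pos": the shift along the world's x, y, z in m, a list of three; "rotation": the turn, a rotation vector about the world's x, y, z in rad, a list of three. A call has 1 to 5 rows; each row shifts and turns the commanded pose from where the row before left it; what a row does not reach is not made up. A row lasts 1/8 s, in which the tool goes at most 62.5 mm and 10.7 degrees, less where a joint would pass 70% of its speed; a pose out of reach is approached as far as the arm can. A call with a gripper value outside its range is refused whole. The fingers move at their own pace and stop on an object; "force" is the grip in N (left out, the last holds). Time passes only in rows, so rows that do not move let the fingers close. It gives the time, the measured TCP pose, the force and the opening at its end, in the units of the state.
- r.observe(): the state, without advancing time (a new reading comes with each control period).
- r.get_image(name): name is "scene" or "top" or "wrist"; returns a dict with "pixels" (400x640x3 uint8, blue, green, red), "fx", "fy", "cx", "cy" (pixels), "position" and "attitude" of the camera in the world; the wrist camera has in their place "tool_from_camera" (4x4, takes a point from camera to tool coordinates, whose origin is the TCP and whose axes are the tool frame's). Camera axes: x right, y up, looking along -z (the intrinsics and any distortion apply to the point x, -y, -z); pixel columns grow to the right and rows downward; lengths in mm; the calibration is good to about 2 mm. A picture is of the moment at which its call begins: read the wrist's pose just before it. There is no depth.
- r.hand_in(): hands the job in, once; it reports no verdict.
The state is a dict: "t": time; "joint_pos": joint angles; "joint_velocities": joint speeds; "joint_torque": joint torques, N m; "position": TCP position; "orientation": TCP orientation; "force": force on the tool from outside, world axes, zero at the start; "moment": the same for the moment, N m; "gripper_width": opening from 0.0 (shut) to 1.0 (fully open).
Only numpy, scipy, OpenCV 4.12 (cv2) and the standard library are available. Lean on these libraries where they do the work, as an engineer would, in place of code of your own. Each camera call takes 0.05 s, during which the arm holds its last target.

## Working session

There is one attempt and no reset: what is moved stays moved. The work goes in short steps, Python scripts to look and compute and a tool call to move; the robot and the scene stay as the last step left them, time stands still between calls to the robot, and variables do not carry over. Pictures are saved under pics/ and viewed, and the job is handed in when it is done.

Besides the shell and the picture viewer there is one more tool, called after "Call:" as name(argument=value, ...) on one line, values as JSON. move_arm: Moves the arm, as the interface text tells. Its arguments: {"type":"object","properties":{"commands":{"type":"array"},"force":{"type":"number"}},"required":["commands"]}

```bash
mkdir -p pics; ls; python3 - <<'E'
from plant import r
import cv2,numpy as np
s=r.observe();print(s)
for n in("scene","top","wrist"):
    im=r.get_image(n);cv2.imwrite(f"pics/a_{n}.png",im["pixels"]);print(n,{k:v for k,v in im.items() if k!="pixels"})
E
```

```text
pics
{'t': 0.0, 'joint_pos': array([ 7.28928828e+01,  6.67366268e+00,  8.26336691e+01, -3.65275001e-03,
        9.07550517e+01, -2.16501532e+00]), 'joint_velocities': array([-0.08505694,  0.0015979 ,  0.0018071 ,  0.03337809,  0.1303145 ,
        0.10830562]), 'joint_torque': array([-1.01430098e-03, -7.21276259e+01, -6.22588778e+01,  7.78521644e-02,
        2.40928028e-02, -1.16906090e-04]), 'position': array([174.00783805, 651.99369229, 217.93311701]), 'orientation': array([[ 9.66186668e-01, -2.59352930e-04,  2.57843469e-01],
       [-2.57843598e-01, -1.05937663e-03,  9.66186088e-01],
       [ 2.25701522e-05, -9.99999405e-01, -1.09042807e-03]]), 'force': array([-0.62432091,  0.26092722, -0.52105747]), 'moment': array([-0.02455036,  0.00285006,  0.02633864]), 'gripper_width': 1.0041060579814456}
scene {'fx': 492.13849993126223, 'fy': 492.13849993126223, 'cx': 309.81071329714626, 'cy': 196.75017525481024, 'position': array([1173.00607417, -146.45121031, 1182.41834662]), 'attitude': array([[ 0.43895794, -0.76668678,  0.46851607],
       [ 0.89850198,  0.37270882, -0.23191018],
       [ 0.0031824 ,  0.52276143,  0.85247308]])}
top {'fx': 386.29020139397915, 'fy': 386.29020139397915, 'cx': 314.94205407232846, 'cy': 204.74823177780647, 'position': array([ 92.92152551, -84.43563622, 828.47070727]), 'attitude': array([[ 0.37829565,  0.72141745, -0.58004247],
       [-0.92566607,  0.29880226, -0.23207659],
       [ 0.0058939 ,  0.62471919,  0.78082725]])}
wrist {'fx': 344.63385512186846, 'fy': 344.63385512186846, 'cx': 320.90148365093836, 'cy': 201.6867936107651, 'tool_from_camera': array([[-5.22967029e-04, -9.66737329e-01, -2.55770723e-01,
        -7.01526480e+01],
       [ 2.14096347e-06,  2.55770756e-01, -9.66737462e-01,
        -1.64832361e+02],
       [ 9.99999863e-01, -5.06119414e-04, -1.31689923e-04,
        -1.72136443e-01],
       [ 0.00000000e+00,  0.00000000e+00,  0.00000000e+00,
         1.00000000e+00]])}
```

View pics/a_scene.png

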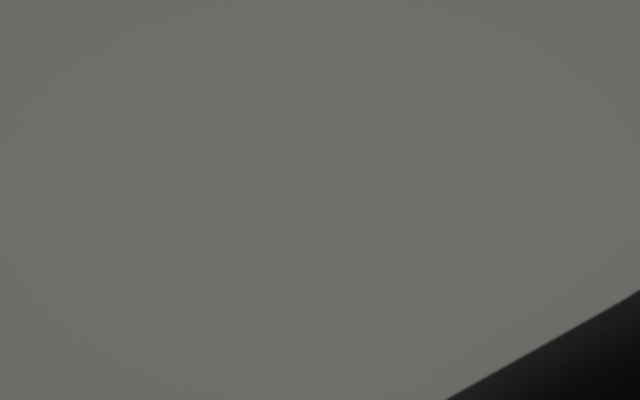

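View pics/a_top.png

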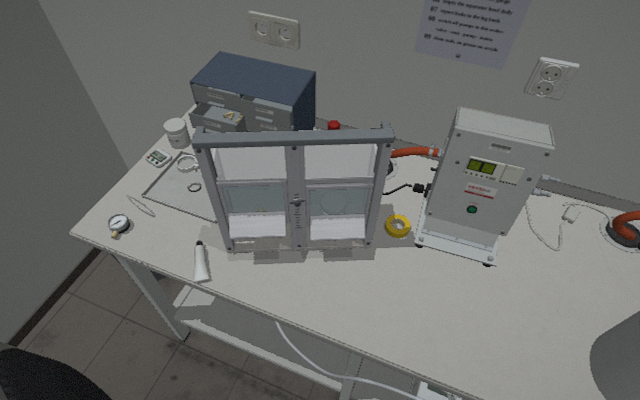

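View pics/a_wrist.png

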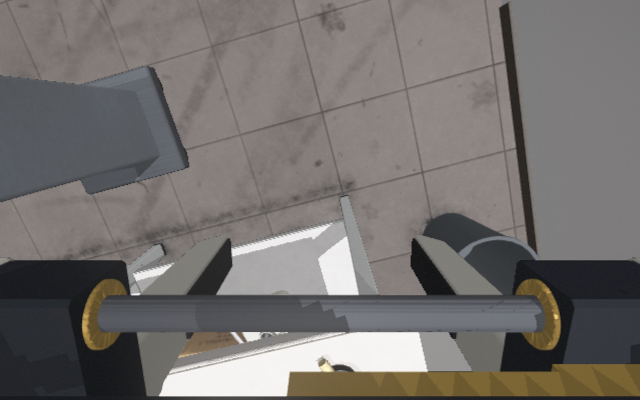

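The scene camera is blocked: it shows only grey. The top view shows the cabinet at about cols 190–395, rows 125–260, with the bar near (297,202), tube at (200,262) and tape at (398,225). Next I'll zoom in.

```bash
python3 - <<'E'
import cv2
a=cv2.imread("pics/a_top.png")
b=a[120:270,185:400]
b=cv2.convertScaleAbs(b,alpha=1.3)
cv2.imwrite("pics/a_top_z.png",cv2.resize(b,None,fx=3.7,fy=3.7,interpolation=cv2.INTER_CUBIC))
E
```

```text
(no output)
```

View pics/a_top_z.png

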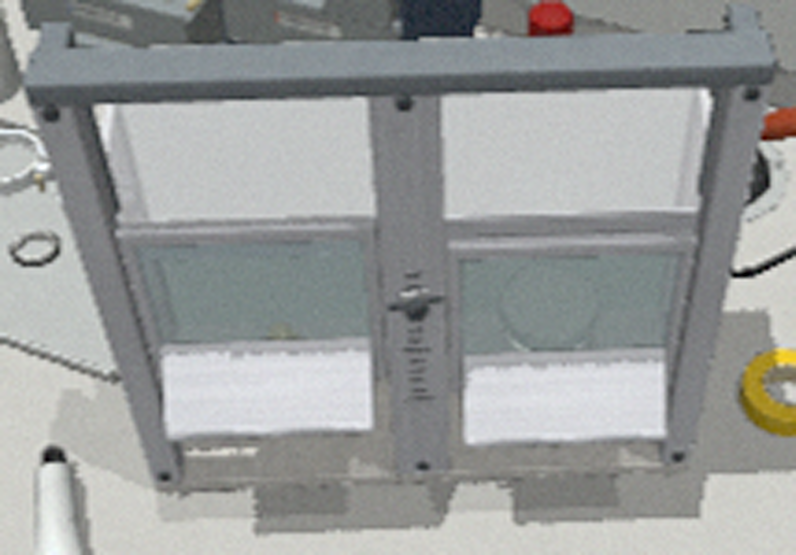

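The jar's round white outline shows through the right (-y) window, and the brass glint is in the left one. Next I'll get a rough cabinet pose from the post feet and check it with the known top of the frame.

```bash
cat > h.py <<'E'
import numpy as np,cv2
from plant import r
def cam(im,s=None):
    if "position" in im: R=np.array(im["attitude"]);p=np.array(im["position"])
    else:
        T=np.array(im["tool_from_camera"]);Ro=np.array(s["orientation"]);R=Ro@T[:3,:3];p=Ro@T[:3,3]+s["position"]
    return R,p,im["fx"],im["fy"],im["cx"],im["cy"]
def ray(c,u,v):
    R,p,fx,fy,cx,cy=c
    return p,R@np.array([(u-cx)/fx,-(v-cy)/fy,-1.])
def onz(c,u,v,z):
    p,d=ray(c,u,v);return p+d*(z-p[2])/d[2]
def proj(c,X):
    R,p,fx,fy,cx,cy=c
    q=R.T@(np.array(X)-p);return cx+fx*q[0]/-q[2],cy+fy*q[1]/q[2]
E
python3 - <<'E'
from h import *
c=cam(r.get_image("top"))
g=lambda u,v:(185+u/3.7,120+v/3.7)
for n,p,z in[("footL",(158,482),0),("footM",(395,475),0),("footR",(688,462),0),("topL",(27,100),370),("topR",(772,82),370),("topMid?",(405,95),370),("bar",(415,305),180),("tape",(795,400),18)]:
    print(n,onz(c,*g(*p),z).round(1))
E
```

```text
footL [489.4 308.5   0. ]
footM [555.8 162.5   0. ]
footR [642.  -18.9   0. ]
topL [470.5 295.1 370. ]
topR [616.  -22.3 370. ]
topMid? [541.2 134.1 370. ]
bar [565.9 146.2 180. ]
tape [707.3 -74.   18. ]
```

Call:
move_arm(commands=[{"hand": 0,"delta_pos": [0.017,-0.045,0.012],"rotation": [0,0,-0.11]},{"hand": 0,"delta_pos": [0.017,-0.055,0.012],"rotation": [0,0,-0.11]},{"hand": 0,"delta_pos": [0.017,-0.055,0.012],"rotation": [0,0,-0.11]},{"hand": 0,"delta_pos": [0.017,-0.055,0.012],"rotation": [0,0,-0.11]},{"hand": 0,"delta_pos": [0.017,-0.055,0.012],"rotation": [0,0,-0.11]}], force=20)

```text
t: 0.82
position: [259.1, 385.4, 278.9]
orientation: [[0.687, 0.0, 0.727], [-0.727, 0.0, 0.687], [0.0, -1.0, 0.0]]
force: [0.9, -0.3, -0.1]
gripper_width: 0.512
```

```bash
python3 - <<'E'
from h import *
s=r.observe();print(s["t"],s["joint_pos"].round(2),s["position"].round(1),s["orientation"].round(3),s["gripper_width"])
c=cam(r.get_image("top"))
for n,p in [("psuL",(415,240)),("psuR",(493,265)),("tapec",(398,227)),("tubetop",(199,241)),("tubeend",(202,282))]: print(n,onz(c,*p,0).round(0))
E
```

```text
0.825 [ 5.2940e+01 -2.0610e+01  1.0191e+02 -1.0000e-02  9.8690e+01  9.5800e+00] [259.1 385.4 278.9] [[ 0.687  0.     0.727]
 [-0.727  0.     0.687]
 [ 0.    -1.     0.   ]] 0.5118763418395599
psuL [ 699. -119.    0.]
psuR [ 700. -313.    0.]
tapec [723. -68.   0.]
tubetop [486. 390.  -0.]
tubeend [390. 320.   0.]
```

Kinematic reasoning: a radial, horizontal tool can't be folded in that close. I'll come in from the front right, tool horizontal at about 60° azimuth, camera on top. First I'll move round in front with the tool down.

Call:
move_arm(commands=[{"hand": 0,"delta_pos": [0.024,-0.0485,0.005],"rotation": [0,0,-0.128]},{"hand": 0,"delta_pos": [0.024,-0.0485,0.005],"rotation": [0,0,-0.128]},{"hand": 0,"delta_pos": [0.024,-0.0485,0.005],"rotation": [0,0,-0.128]},{"hand": 0,"delta_pos": [0.024,-0.0485,0.005],"rotation": [0,0,-0.128]},{"hand": 0,"delta_pos": [0.024,-0.0485,0.005],"rotation": [0,0,-0.128]}])

```text
t: 1.5
position: [379.4, 143.0, 303.9]
orientation: [[0.116, 0.001, 0.993], [-0.993, 0.0, 0.116], [-0.0, -1.0, 0.001]]
force: [0.4, 1.0, -0.1]
gripper_width: 0.006
```

Call:
move_arm(commands=[{"hand": 0,"delta_pos": [0.008,-0.0485,0.005],"rotation": [0,0,-0.128]},{"hand": 0,"delta_pos": [0.008,-0.0485,0.005],"rotation": [0,0,-0.128]},{"hand": 0,"delta_pos": [0.008,-0.0485,0.005],"rotation": [0,0,-0.128]},{"hand": 0,"delta_pos": [0.008,-0.0485,0.005],"rotation": [0,0,-0.128]},{"hand": 0,"delta_pos": [0.008,-0.0485,0.005],"rotation": [0,0,-0.128]}])

```text
t: 2.12
position: [419.0, -99.5, 328.9]
orientation: [[-0.501, 0.001, 0.866], [-0.866, -0.0, -0.501], [-0.0, -1.0, 0.001]]
force: [0.3, -0.4, -0.4]
gripper_width: 0.007
```

```bash
python3 - <<'E'
from h import *
s=r.observe();print(s["t"],s["joint_pos"].round(2),s["position"].round(1),s["orientation"].round(3),s["gripper_width"])
E
```

```text
2.125 [-16.76 -24.6  100.17   0.   104.39  13.29] [419.  -99.5 328.9] [[-0.501  0.001  0.866]
 [-0.866 -0.    -0.501]
 [-0.    -1.     0.001]] 0.007350459735777766
```

Call:
move_arm(commands=[{"hand": 0,"delta_pos": [0.008,0,0],"rotation": [0.136,-0.0785,0]},{"hand": 0,"delta_pos": [0.008,0,0],"rotation": [0.136,-0.0785,0]},{"hand": 0,"delta_pos": [0.008,0,0],"rotation": [0.136,-0.0785,0]},{"hand": 0,"delta_pos": [0.008,0,0],"rotation": [0.136,-0.0785,0]}])

```text
t: 2.62
position: [451.3, -98.2, 329.3]
orientation: [[-0.4, 0.297, 0.867], [-0.7, 0.512, -0.498], [-0.592, -0.806, 0.004]]
force: [-0.3, 1.1, -0.8]
gripper_width: 0.004
```

```bash
python3 - <<'E'
from h import *
s=r.observe();print(s["t"],s["joint_pos"].round(2),s["position"].round(1),s["orientation"].round(3),s["gripper_width"])
im=r.get_image("wrist");cv2.imwrite("pics/b_wrist.png",im["pixels"])
E
```

```text
2.625 [-38.29 -23.75 104.93  36.77 101.9   -1.64] [451.3 -98.2 329.3] [[-0.4    0.297  0.867]
 [-0.7    0.512 -0.498]
 [-0.592 -0.806  0.004]] 0.003875675356183301
```

View pics/b_wrist.png

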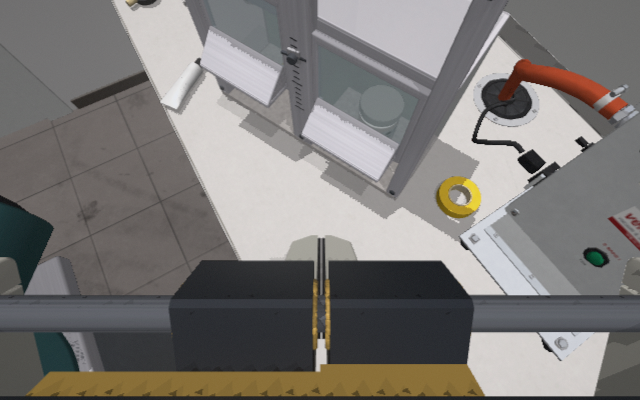

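The jar is clearly in the right bay, at (382,105). The bar is at (292,56), the right lip front edge runs from (303,137) to (383,180), and the tape is at (458,196). Now I'll zoom in for exact pixels.

```bash
python3 - <<'E'
import cv2
a=cv2.imread("pics/b_wrist.png")
b=a[20:200,250:420];b=cv2.convertScaleAbs(b,alpha=1.2)
cv2.imwrite("pics/b_z.png",cv2.resize(b[0:180],None,fx=3.3,fy=3.3,interpolation=cv2.INTER_CUBIC))
b=a[30:80,265:325]
t=cv2.imread("pics/a_top.png")[185:255,275:385]
cv2.imwrite("pics/b_bar.png",cv2.resize(b,None,fx=10,fy=10,interpolation=cv2.INTER_CUBIC))
cv2.imwrite("pics/b_top.png",cv2.resize(t,None,fx=7,fy=7,interpolation=cv2.INTER_CUBIC))
E
```

```text
(no output)
```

View pics/b_z.png

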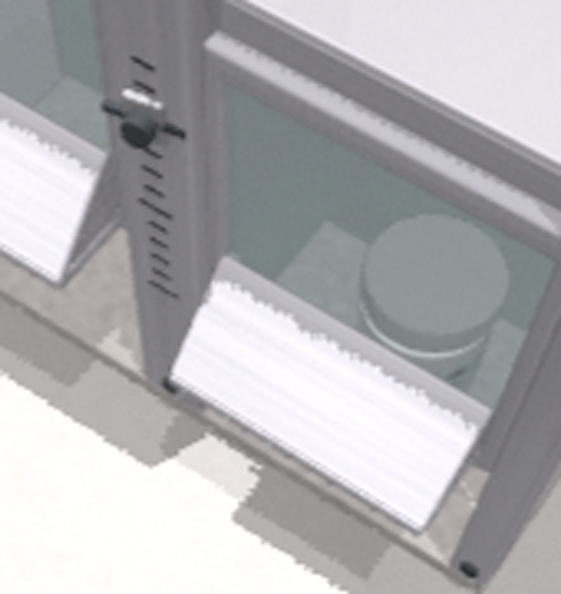

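View pics/b_bar.png

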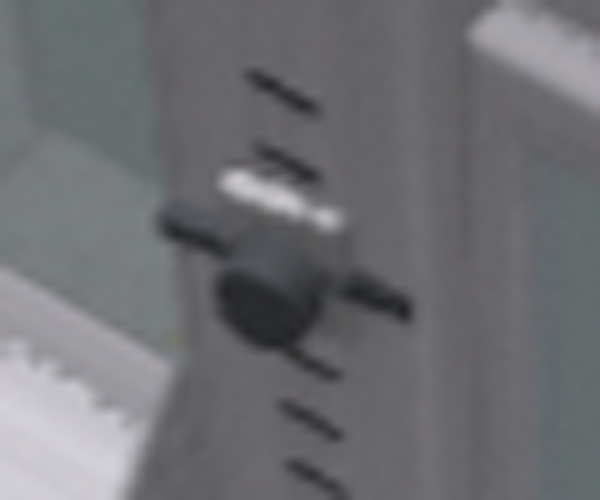

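View pics/b_top.png

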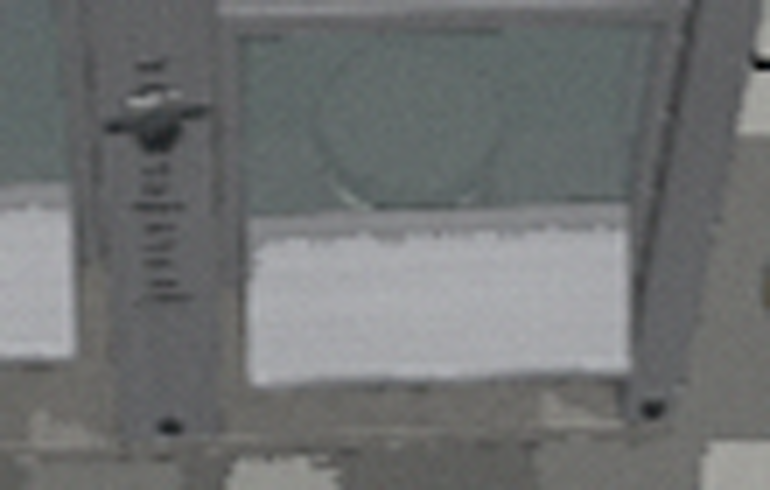

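```bash
cat >> h.py <<'E'
def tri(obs):
    A=np.zeros((3,3));b=np.zeros(3)
    for c,(u,v) in obs:
        p,d=ray(c,u,v);d=d/np.linalg.norm(d);M=np.eye(3)-np.outer(d,d);A+=M;b+=M@p
    X=np.linalg.solve(A,b)
    return X,[np.round(np.array(proj(c,X))-uv,1) for c,uv in obs]
def z2p(p,s,o): return tuple((np.array(p)+.5)/s-.5+np.array(o))
E
python3 - <<'E'
from h import *
s=r.observe();w=cam(r.get_image("wrist"),s);t=cam(r.get_image("top"))
W=lambda p:z2p(p,3.3,(250,20));T=lambda p:z2p(p,7,(275,185));B=lambda p:z2p(p,10,(265,30))
D={"barL":(B((162,220)),T((107,127))),"barR":(B((410,305)),T((207,110))),"lipL":(W((172,382)),T((255,386))),"lipR":(W((421,530)),T((630,375))),
"scrM":(W((170,384)),T((170,427))),"scrR":(W((468,570)),T((652,409)))}
P={}
for n,(a,b) in D.items():
    X,e=tri([(w,a),(t,b)]);P[n]=X;print(n,X.round(1),e)
y=P["barL"]-P["barR"];print(np.linalg.norm(y))
for a,b in(("lipL","lipR"),("scrM","scrR")):
    y=P[a]-P[b];print(a,np.linalg.norm(y),np.degrees(np.arctan2(-y[0],y[1])),(P[a]+P[b])/2)
np.save("P.npy",P,allow_pickle=True)
E
```

```text
barL [543.9 152.4 200.4] [array([ 0.2, -0.5]), array([0. , 0.2])]
barR [562.6 128.  199.2] [array([ 0.1, -0.2]), array([0. , 0.1])]
lipL [537.7 102.2  98.9] [array([ 0.1, -0.3]), array([0.1, 0.1])]
lipR [588.   -7.5 100.6] [array([-0.1,  0.8]), array([-0.2, -0.4])]
scrM [553.9 141.6  29.5] [array([-0.1,  0.5]), array([-0.1, -0.3])]
scrR [622.2 -12.4  33.5] [array([-0. ,  0.2]), array([-0.1, -0.1])]
30.746556331580035
lipL 120.61891781304854 24.63049199363276 [562.83357627  47.34907173  99.72627142]
scrM 168.49229531680723 23.926627364923924 [588.08382512  64.62142363  31.53311573]
```

The lip underside is at z≈99.8 with its front mid at (563,47). The bar is at z≈199.8 and the yaw is about 24.5°. Next I'll finish levelling the tool.

Call:
move_arm(commands=[{"hand": 0,"delta_pos": [0.01,0.005,-0.01],"rotation": [0.123,-0.071,-0.012]},{"hand": 0,"delta_pos": [0.01,0.005,-0.01],"rotation": [0.123,-0.071,-0.012]},{"hand": 0,"delta_pos": [0.01,0.005,-0.01],"rotation": [0.123,-0.071,-0.012]},{"hand": 0,"delta_pos": [0.01,0.005,-0.01],"rotation": [0.123,-0.071,-0.012]}])

```text
t: 3.28
position: [491.3, -76.9, 288.8]
orientation: [[-0.204, 0.496, 0.844], [-0.304, 0.787, -0.536], [-0.931, -0.366, -0.009]]
force: [0.9, 0.2, -0.1]
gripper_width: 0.005
```

Call:
move_arm(commands=[{"hand": 0,"delta_pos": [0.01,0.005,-0.01],"rotation": [0.123,-0.071,-0.012]},{"hand": 0,"delta_pos": [0.01,0.005,-0.01],"rotation": [0.123,-0.071,-0.012]},{"hand": 0,"delta_pos": [0.01,0.005,-0.01],"rotation": [0.123,-0.071,-0.012]},{"hand": 0,"delta_pos": [0.0,0.0,0.0],"rotation": [0,0,0]}])

```text
t: 3.78
position: [520.9, -60.9, 256.2]
orientation: [[-0.007, 0.557, 0.83], [0.062, 0.829, -0.556], [-0.998, 0.048, -0.04]]
force: [-0.2, 0.3, 0.7]
gripper_width: 0.005
```

```bash
python3 - <<'E'
from h import *
s=r.observe();print(s["t"],s["joint_pos"].round(2),s["position"].round(1),s["orientation"].round(3),s["force"].round(1))
im=r.get_image("wrist");cv2.imwrite("pics/c_wrist.png",im["pixels"])
im=r.get_image("top");cv2.imwrite("pics/c_top.png",im["pixels"])
E
```

```text
3.775 [-44.58  -5.82 122.73  87.62 100.76 -24.55] [520.9 -60.9 256.2] [[-0.007  0.557  0.83 ]
 [ 0.062  0.829 -0.556]
 [-0.998  0.048 -0.04 ]] [-0.2  0.3  0.7]
```

View pics/c_wrist.png

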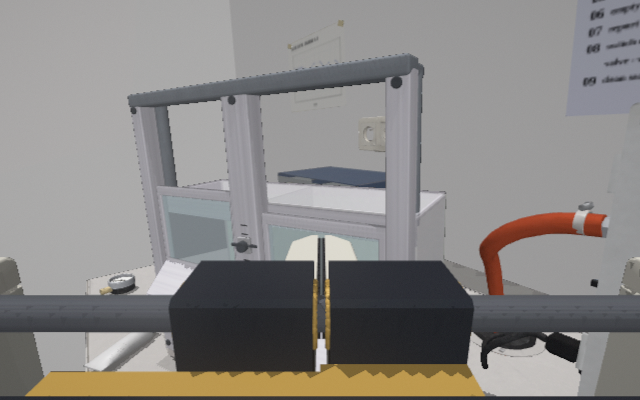

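View pics/c_top.png

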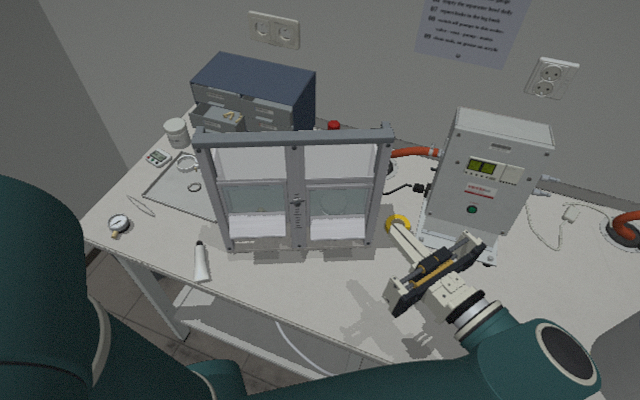

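Call:
move_arm(commands=[{"hand": 0,"delta_pos": [0,0.004,-0.02],"rotation": [-0.148,0.051,0]},{"hand": 0,"delta_pos": [0.002,0.01,-0.04],"rotation": [0,0,0]},{"hand": 0,"delta_pos": [0.002,0.01,-0.04],"rotation": [0,0,0]},{"hand": 0,"delta_pos": [0.003,0.01,-0.04],"rotation": [0,0,0]},{"hand": 0,"delta_pos": [0.003,0.009,-0.02],"rotation": [0,0,0]}])

```text
t: 4.5
position: [531.3, -19.7, 98.6]
orientation: [[-0.051, 0.558, 0.828], [-0.091, 0.824, -0.56], [-0.995, -0.104, 0.008]]
force: [0.2, 0.1, 0.0]
gripper_width: 0.006
```

```bash
python3 - <<'E'
from h import *
s=r.observe();print(s["t"],s["joint_pos"].round(2),s["position"].round(1),s["orientation"].round(3),s["force"].round(1))
im=r.get_image("wrist");cv2.imwrite("pics/d_wrist.png",im["pixels"])
im=r.get_image("top");cv2.imwrite("pics/d_top.png",im["pixels"])
E
```

```text
4.5 [-39.77   4.16 126.52  81.79  90.38 -41.48] [531.3 -19.7  98.6] [[-0.051  0.558  0.828]
 [-0.091  0.824 -0.56 ]
 [-0.995 -0.104  0.008]] [0.2 0.1 0. ]
```

View pics/d_wrist.png

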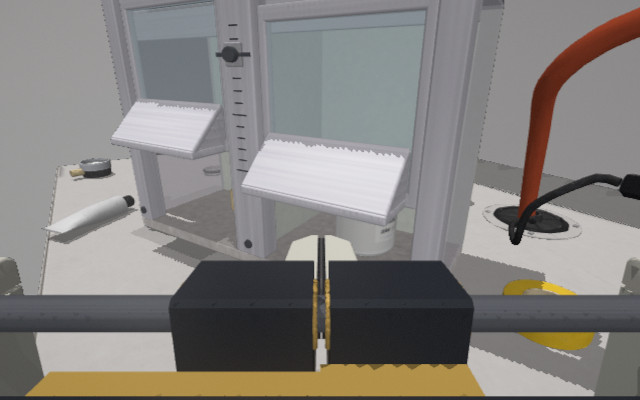

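View pics/d_top.png

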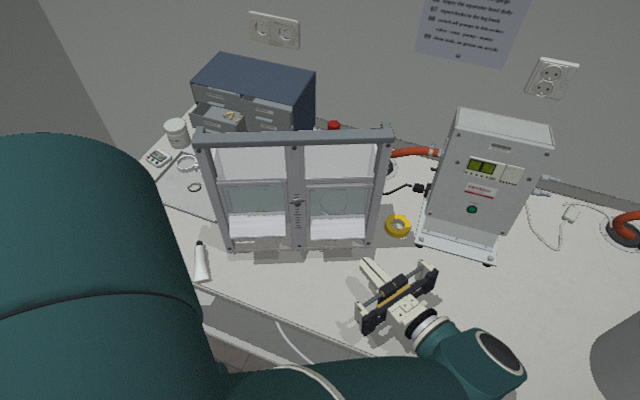

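Call:
move_arm(commands=[{"hand": 0,"delta_pos": [0,0,-0.022],"rotation": [0,0,0]},{"hand": 0,"delta_pos": [0.01,0.015,0],"rotation": [0,0,0]},{"hand": 0,"delta_pos": [0.014,0.02,0],"rotation": [0,0,0]},{"hand": 0,"delta_pos": [0.014,0.02,0],"rotation": [0,0,0]},{"hand": 0,"delta_pos": [0.014,0.02,0],"rotation": [0,0,0]}])

```text
t: 5.22
position: [584.4, 55.0, 79.5]
orientation: [[-0.048, 0.559, 0.828], [-0.089, 0.823, -0.561], [-0.995, -0.101, 0.011]]
force: [0.8, 0.8, 0.5]
gripper_width: 0.01
```

Call:
move_arm(commands=[{"hand": 0,"delta_pos": [0,0,0],"rotation": [0,0,0]}])

```text
t: 5.35
position: [583.9, 55.6, 79.1]
orientation: [[-0.048, 0.558, 0.829], [-0.089, 0.824, -0.56], [-0.995, -0.101, 0.01]]
force: [-0.6, 0.1, 0.1]
gripper_width: 0.006
```

```bash
python3 - <<'E'
from h import *
s=r.observe();print(s["t"],s["joint_pos"].round(2),s["position"].round(1),s["force"].round(1))
im=r.get_image("wrist");cv2.imwrite("pics/e_wrist.png",im["pixels"])
im=r.get_image("top")["pixels"][120:290,185:425];cv2.imwrite("pics/e_top.png",cv2.resize(im,None,fx=3.3,fy=3.3,interpolation=2))
E
```

```text
5.35 [-28.18   7.59 125.57  89.8   81.75 -43.43] [583.9  55.6  79.1] [-0.6  0.1  0.1]
```

View pics/e_wrist.png

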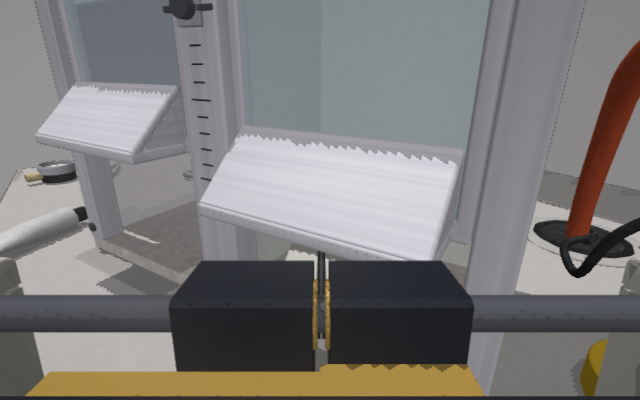

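View pics/e_top.png

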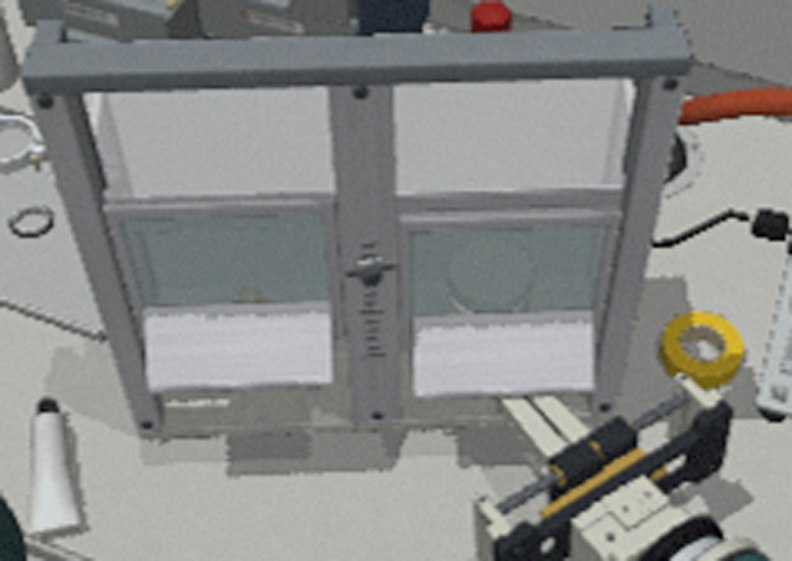

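The fingers are under the right lip with no contact. I'll raise slowly to feel for it.

Call:
move_arm(commands=[{"hand": 0,"delta_pos": [0,0,0.003],"rotation": [0,0,0]},{"hand": 0,"delta_pos": [0,0,0.003],"rotation": [0,0,0]},{"hand": 0,"delta_pos": [0,0,0.002],"rotation": [0,0,0]}])

```text
t: 5.82
position: [583.1, 54.6, 84.8]
orientation: [[-0.052, 0.56, 0.827], [-0.087, 0.822, -0.563], [-0.995, -0.101, 0.006]]
force: [-0.2, -2.3, -3.2]
gripper_width: 0.007
```

Call:
move_arm(commands=[{"hand": 0,"delta_pos": [0,0,0.002],"rotation": [0,0,0]},{"hand": 0,"delta_pos": [0,0,0.002],"rotation": [0,0,0]}])

```text
t: 6.08
position: [583.0, 55.1, 88.7]
orientation: [[-0.052, 0.56, 0.827], [-0.086, 0.823, -0.562], [-0.995, -0.1, 0.006]]
force: [-0.1, -2.6, -3.0]
gripper_width: 0.008
```

Call:
move_arm(commands=[{"hand": 0,"delta_pos": [0,0,0.002],"rotation": [0,0,0]},{"hand": 0,"delta_pos": [0,0,0.002],"rotation": [0,0,0]}])

```text
t: 6.32
position: [583.0, 55.2, 92.7]
orientation: [[-0.052, 0.559, 0.827], [-0.086, 0.823, -0.562], [-0.995, -0.1, 0.006]]
force: [-0.8, -2.3, -2.8]
gripper_width: 0.004
```

```bash
python3 - <<'E'
from h import *
s=r.observe();print(s["t"],s["position"].round(1),s["force"].round(1),s["moment"].round(2))
im=r.get_image("wrist");cv2.imwrite("pics/f_wrist.png",im["pixels"])
im=r.get_image("top")["pixels"][120:290,185:425];cv2.imwrite("pics/f_top.png",cv2.resize(im,None,fx=3.3,fy=3.3,interpolation=2))
E
```

```text
6.325 [583.   55.2  92.7] [-0.8 -2.3 -2.8] [-0.78  0.63 -0.13]
```

View pics/f_wrist.png

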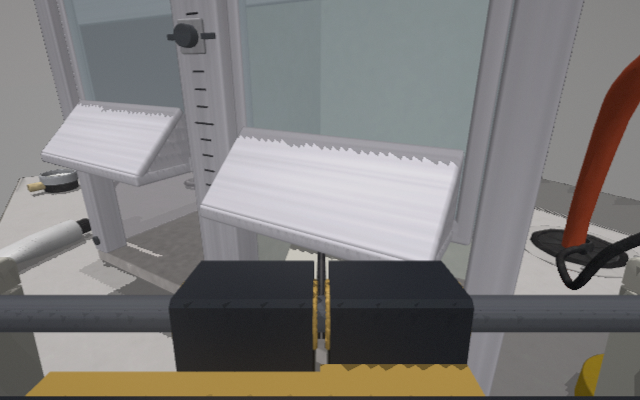

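View pics/f_top.png

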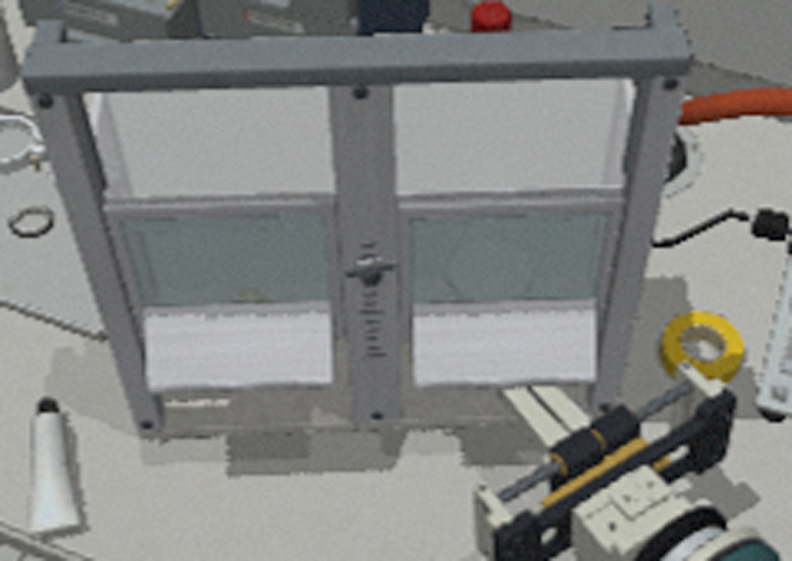

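The right window is moving with the fingers at about 3 N. Carrying on gently.

Call:
move_arm(commands=[{"hand": 0,"delta_pos": [0,0,0.003],"rotation": [0,0,0]},{"hand": 0,"delta_pos": [0,0,0.004],"rotation": [0,0,0]},{"hand": 0,"delta_pos": [0,0,0.005],"rotation": [0,0,0]},{"hand": 0,"delta_pos": [0,0,0.005],"rotation": [0,0,0]},{"hand": 0,"delta_pos": [0,0,0.005],"rotation": [0,0,0]}])

```text
t: 7.05
position: [583.0, 55.2, 115.1]
orientation: [[-0.051, 0.56, 0.827], [-0.086, 0.823, -0.562], [-0.995, -0.1, 0.006]]
force: [-0.5, -1.0, -4.1]
gripper_width: -0.0
```

Call:
move_arm(commands=[{"hand": 0,"delta_pos": [0,0,0.005],"rotation": [0,0,0]},{"hand": 0,"delta_pos": [0,0,0.005],"rotation": [0,0,0]},{"hand": 0,"delta_pos": [0,0,0.005],"rotation": [0,0,0]},{"hand": 0,"delta_pos": [0,0,0.005],"rotation": [0,0,0]},{"hand": 0,"delta_pos": [0,0,0.005],"rotation": [0,0,0]}])

```text
t: 7.68
position: [583.0, 55.2, 140.0]
orientation: [[-0.051, 0.56, 0.827], [-0.086, 0.823, -0.562], [-0.995, -0.1, 0.006]]
force: [-0.5, -1.5, -3.3]
gripper_width: 0.003
```

Call:
move_arm(commands=[{"hand": 0,"delta_pos": [0,0,0.005],"rotation": [0,0,0]},{"hand": 0,"delta_pos": [0,0,0.005],"rotation": [0,0,0]},{"hand": 0,"delta_pos": [0,0,0.005],"rotation": [0,0,0]},{"hand": 0,"delta_pos": [0,0,0.004],"rotation": [0,0,0]},{"hand": 0,"delta_pos": [0,0,0.003],"rotation": [0,0,0]}])

```text
t: 8.3
position: [583.1, 55.2, 161.9]
orientation: [[-0.051, 0.56, 0.827], [-0.086, 0.823, -0.562], [-0.995, -0.1, 0.006]]
force: [-1.1, -0.7, -2.7]
gripper_width: 0.005
```

Call:
move_arm(commands=[{"hand": 0,"delta_pos": [0,0,0.003],"rotation": [0,0,0]},{"hand": 0,"delta_pos": [0,0,0.002],"rotation": [0,0,0]},{"hand": 0,"delta_pos": [0,0,0.001],"rotation": [0,0,0]},{"hand": 0,"delta_pos": [0,0,0],"rotation": [0,0,0]}])

```text
t: 8.8
position: [583.1, 55.2, 167.8]
orientation: [[-0.051, 0.56, 0.827], [-0.086, 0.823, -0.562], [-0.995, -0.1, 0.006]]
force: [-1.7, -0.5, -1.8]
gripper_width: 0.002
```

```bash
python3 - <<'E'
from h import *
s=r.observe();print(s["t"],s["position"].round(1),s["force"].round(1),s["moment"].round(2))
im=r.get_image("wrist");cv2.imwrite("pics/g_wrist.png",im["pixels"])
im=r.get_image("top")["pixels"];cv2.imwrite("pics/g_top.png",im)
im=im[185:255,275:385];cv2.imwrite("pics/g_topz.png",cv2.resize(im,None,fx=7,fy=7,interpolation=2))
E
```

```text
8.8 [583.1  55.2 167.8] [-1.7 -0.5 -1.8] [-0.62  0.51  0.07]
```

View pics/g_wrist.png

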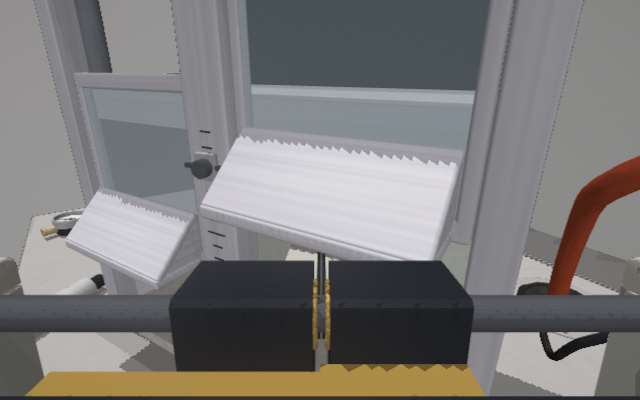

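View pics/g_topz.png

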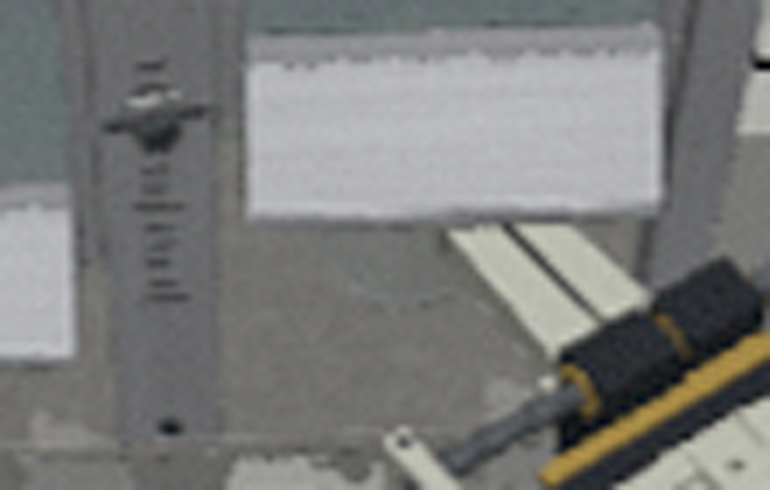

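```bash
python3 - <<'E'
import cv2,numpy as np
def z(f,x,y,w,h,s): 
    a=cv2.imread(f)[y:y+h,x:x+w];return cv2.resize(a,None,fx=s,fy=s,interpolation=2)
A=z("pics/d_wrist.png",205,35,65,35,6);B=z("pics/f_wrist.png",155,15,65,35,6);C=z("pics/g_wrist.png",175,150,65,35,6)
D=z("pics/g_wrist.png",190,190,65,45,6)[:210]
cv2.imwrite("pics/g_m.png",np.vstack([np.hstack([A,B]),np.hstack([C,D])]))
E
```

```text
(no output)
```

View pics/g_m.png

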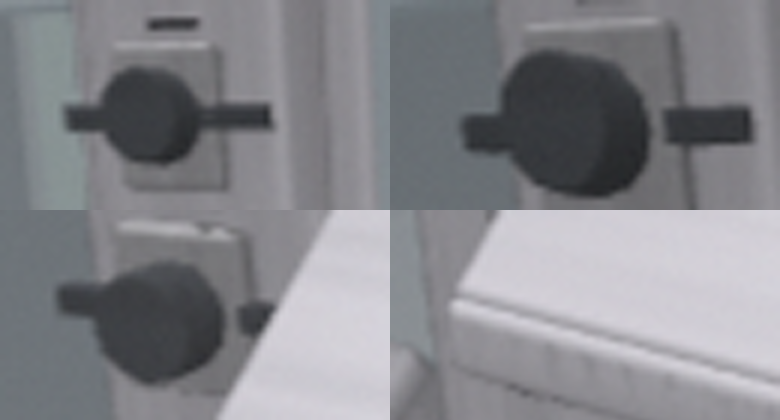

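```bash
python3 - <<'E'
import cv2,numpy as np
def z(f,x,y,w,h,s): 
    a=cv2.imread(f)[y:y+h,x:x+w];return cv2.resize(a,None,fx=s,fy=s,interpolation=2)
L=[z("pics/d_wrist.png",235,165,40,35,9),z("pics/d_wrist.png",365,190,40,35,9),z("pics/f_wrist.png",190,195,40,35,9),z("pics/g_wrist.png",190,195,40,35,9)]
L=[cv2.convertScaleAbs(l,alpha=1.2,beta=-40) for l in L]
cv2.imwrite("pics/g_n.png",cv2.resize(np.vstack([np.hstack(L[:2]),np.hstack(L[2:])]),None,fx=.9,fy=.9))
E
```

```text
(no output)
```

View pics/g_n.png

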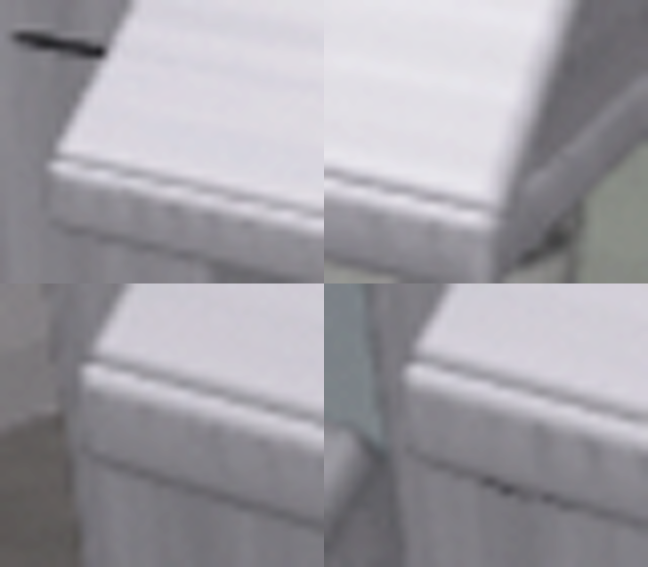

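```bash
python3 - <<'E'
from h import *
from scipy.spatial.transform import Rotation as Ro
wi=r.get_image("wrist");t=cam(r.get_image("top"))
def C(p,o): 
    o=Ro.from_matrix(np.array(o)).as_matrix();return cam(wi,dict(position=np.array(p),orientation=o))
b=C([451.3,-98.2,329.3],[[-0.4,0.297,0.867],[-0.7,0.512,-0.498],[-0.592,-0.806,0.004]])
d=C([531.3,-19.7,98.6],[[-0.051,0.558,0.828],[-0.091,0.824,-0.56],[-0.995,-0.104,0.008]])
f=C([583,55.2,92.7],[[-0.052,0.559,0.827],[-0.086,0.823,-0.562],[-0.995,-0.1,0.006]])
g=C([583.1,55.2,167.8],[[-0.051,0.56,0.827],[-0.086,0.823,-0.562],[-0.995,-0.1,0.006]])
P6=lambda p,o:z2p(p,6,o);P8=lambda p,o:z2p(p,8.1,o);T=lambda p:z2p(p,7,(275,185))
bL=[(b,z2p((162,220),10,(265,30))),(t,T((107,127))),(d,P6((65,119),(205,35))),(f,P6((72,133),(155,15))),(g,P6((58,89),(175,150)))]
bR=[(b,z2p((410,305),10,(265,30))),(t,T((207,110))),(d,P6((271,116),(205,35))),(f,P6((361,125),(155,15)))]
l0=[(b,z2p((172,382),3.3,(250,20))),(t,T((255,386))),(d,P8((50,222),(235,165)))]
r0=[(b,z2p((421,530),3.3,(250,20))),(t,T((630,375))),(d,P8((172,285),(365,190)))]
l1=[(t,T((249,218))),(g,P8((82,169.5),(190,195)))]
for n,o in dict(barL=bL,barLw=bL[2:],barR=bR,barRw=bR[2:],l0=l0,l0_bd=[l0[0],l0[2]],r0=r0,l1=l1).items():
    X,e=tri(o);print(n,X.round(1),[list(q) for q in e])
# height from ray meeting vertical plane through lip front line
def onplane(c,uv,p0,yaw):
    n=np.array([np.cos(yaw),np.sin(yaw),0]);p,q=ray(c,*uv);return p+q*(n@(p0-p))/(n@q)
p0=np.array([563,47.4,0]);yw=np.radians(24.6)
for n,c,uv in(("top0L",t,l0[1][1]),("top0R",t,r0[1][1]),("d0L",d,l0[2][1]),("b0L",b,l0[0][1]),("topL",t,T((249,218))),("topR",t,T((660,213))),("gL",g,l1[1][1]),("fL",f,P8((82,171),(190,195)))):
    print(n,onplane(c,uv,p0,yw).round(1))
E
```

```text
barL [543.9 153.9 197.4] [[np.float64(0.2), np.float64(-0.1)], [np.float64(-0.6), np.float64(0.9)], [np.float64(0.7), np.float64(-0.6)], [np.float64(1.1), np.float64(-0.7)], [np.float64(0.7), np.float64(-0.4)]]
barLw [543.5 154.6 197. ] [[np.float64(-0.0), np.float64(-0.1)], [np.float64(0.2), np.float64(0.1)], [np.float64(-0.2), np.float64(0.0)]]
barR [563.  128.9 197.3] [[np.float64(0.4), np.float64(-0.2)], [np.float64(-0.3), np.float64(0.4)], [np.float64(0.3), np.float64(-0.2)], [np.float64(0.2), np.float64(-0.6)]]
barRw [563.4 130.3 197.2] [[np.float64(-0.0), np.float64(0.1)], [np.float64(0.0), np.float64(-0.1)]]
l0 [538.4 103.5  93.9] [[np.float64(0.3), np.float64(-0.3)], [np.float64(-0.4), np.float64(0.9)], [np.float64(1.6), np.float64(-1.4)]]
l0_bd [537.7 104.1  92.7] [[np.float64(-0.3), np.float64(0.1)], [np.float64(0.6), np.float64(-0.1)]]
r0 [591.4  -6.6  93.2] [[np.float64(0.5), np.float64(0.5)], [np.float64(-0.5), np.float64(0.1)], [np.float64(0.3), np.float64(-0.7)]]
l1 [539.5 105.6 181.2] [[np.float64(-0.3), np.float64(1.2)], [np.float64(3.5), np.float64(-3.3)]]
top0L [537.8 102.3  99.2]
top0R [588.4  -8.   98.7]
d0L [537.1 103.9  92.8]
b0L [537.6 102.9  94.6]
topL [537.2 103.8 189. ]
topR [588.3  -7.8 185.5]
gL [537.1 104.  180.3]
fL [537.  104.2 105.1]
```

Wrist views give bar z≈197.1 and lip lower edge ≈180.3, so about 17 mm remain. The top view reads 5–8 mm higher on the lip, but its edge is blurred there. I'll raise 13 mm, then measure again.

Call:
move_arm(commands=[{"hand": 0,"delta_pos": [0,0,0.003],"rotation": [0,0,0]},{"hand": 0,"delta_pos": [0,0,0.004],"rotation": [0,0,0]},{"hand": 0,"delta_pos": [0,0,0.003],"rotation": [0,0,0]},{"hand": 0,"delta_pos": [0,0,0.002],"rotation": [0,0,0]},{"hand": 0,"delta_pos": [0,0,0.001],"rotation": [0,0,0]}])

```text
t: 9.62
position: [583.0, 55.2, 180.8]
orientation: [[-0.051, 0.56, 0.827], [-0.086, 0.823, -0.562], [-0.995, -0.1, 0.006]]
force: [-0.8, -1.0, -3.0]
gripper_width: 0.004
```

Call:
move_arm(commands=[{"hand": 0,"delta_pos": [0,0,0],"rotation": [0,0,0]}])

```text
t: 9.75
position: [583.1, 55.2, 180.8]
orientation: [[-0.051, 0.56, 0.827], [-0.086, 0.823, -0.562], [-0.995, -0.1, 0.006]]
force: [-1.2, -0.3, -1.4]
gripper_width: 0.004
```

Next I'll lower clear, back out, and view the lip and bar from level height.

Call:
move_arm(commands=[{"hand": 0,"delta_pos": [0,0,-0.006],"rotation": [0,0,0]},{"hand": 0,"delta_pos": [-0.006,-0.009,-0.006],"rotation": [0,0,0]},{"hand": 0,"delta_pos": [-0.018,-0.026,-0.01],"rotation": [0,0,0]},{"hand": 0,"delta_pos": [-0.018,-0.026,-0.02],"rotation": [0,0,0]},{"hand": 0,"delta_pos": [-0.01,-0.015,-0.025],"rotation": [0,0,0]}])

```text
t: 10.38
position: [530.3, -22.3, 113.2]
orientation: [[-0.051, 0.561, 0.827], [-0.086, 0.822, -0.563], [-0.995, -0.1, 0.007]]
force: [-0.3, 0.3, -0.3]
gripper_width: 0.004
```

Call:
move_arm(commands=[{"hand": 0,"delta_pos": [0,0,0],"rotation": [0,0,0]},{"hand": 0,"delta_pos": [0,0,0],"rotation": [0,0,0]}])

```text
t: 10.62
position: [531.3, -20.9, 114.2]
orientation: [[-0.051, 0.56, 0.827], [-0.086, 0.823, -0.562], [-0.995, -0.1, 0.006]]
force: [-0.0, 0.4, -0.2]
gripper_width: 0.004
```

```bash
python3 - <<'E'
from h import *
s=r.observe();print(s["t"],s["position"].round(2),s["force"].round(1));print(repr(s["orientation"]))
i=r.get_image("wrist");im=i["pixels"];cv2.imwrite("pics/h_wrist.png",im)
c=cam(i,s);print("cam",c[1])
np.savez("h_pose.npz",p=s["position"],o=s["orientation"])
im=im[20:100,190:410];cv2.imwrite("pics/h_z.png",cv2.resize(im,None,fx=3.6,fy=3.6,interpolation=2))
t=r.get_image("top")["pixels"];cv2.imwrite("pics/h_top.png",t)
E
```

```text
10.625 [531.33 -20.87 114.19] [-0.   0.4 -0.2]
array([[-0.05119869,  0.55984356,  0.82701504],
       [-0.08596459,  0.82255706, -0.56214764],
       [-0.9949818 , -0.09987523,  0.00601288]])
cam [ 442.41798469 -151.6806168   199.84564966]
```

View pics/h_wrist.png

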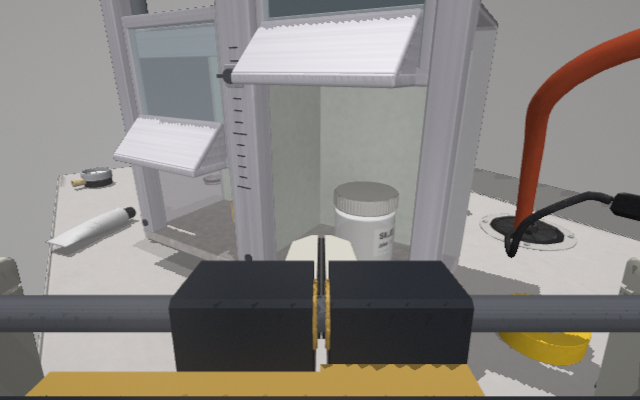

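View pics/h_z.png

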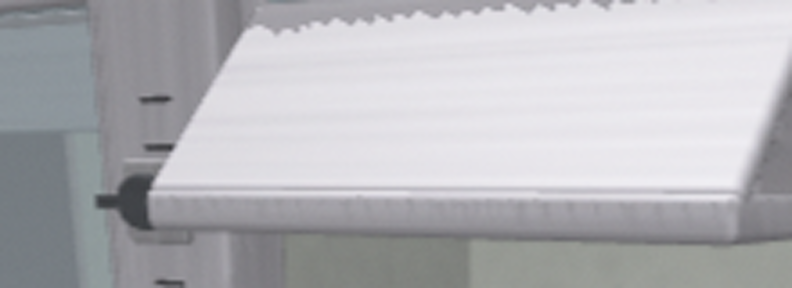

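```bash
cat >> h.py <<'E'
def onplane(c,uv,p0,yaw):
    n=np.array([np.cos(yaw),np.sin(yaw),0]);p,q=ray(c,*uv);return p+q*(n@(p0-p))/(n@q)
E
python3 - <<'E'
from h import *
s=r.observe();c=cam(r.get_image("wrist"),s)
Z=lambda p:z2p(p,3.6,(190,20))
yw=np.radians(24.6);p0=np.array([563,47.4,0]);pb=np.array([553.5,142.5,0])
print("lipL",onplane(c,Z((152,228)),p0,yw),"lipR",onplane(c,Z((735,243)),p0,yw),"lipL upper",onplane(c,Z((152,195)),p0,yw))
print("barL",onplane(c,Z((97,202)),pb,yw))
E
```

```text
lipL [537.30765027 103.51695887 192.6121631 ] lipR [588.36146218  -7.99423778 192.92711828] lipL upper [537.60408115 102.86949767 198.84814684]
barL [545.32913499 160.34671704 196.91244385]
```

The lip lower edge is at 192.7 and the bar at 196.9, seen nearly level, so 4.2 mm remain. I'll go back under and raise to TCP z≈185.0.

Call:
move_arm(commands=[{"hand": 0,"delta_pos": [0.01,0.015,0.025],"rotation": [0,0,0]},{"hand": 0,"delta_pos": [0.018,0.026,0.02],"rotation": [0,0,0]},{"hand": 0,"delta_pos": [0.018,0.026,0.01],"rotation": [0,0,0]},{"hand": 0,"delta_pos": [0.006,0.009,0.006],"rotation": [0,0,0]},{"hand": 0,"delta_pos": [0,0,0],"rotation": [0,0,0]}])

```text
t: 11.4
position: [582.9, 55.8, 175.1]
orientation: [[-0.05, 0.558, 0.828], [-0.087, 0.824, -0.561], [-0.995, -0.1, 0.007]]
force: [-0.3, -0.6, -1.0]
gripper_width: 0.011
```

Call:
move_arm(commands=[{"hand": 0,"delta_pos": [0,0,0.003],"rotation": [0,0,0]},{"hand": 0,"delta_pos": [0,0,0.002],"rotation": [0,0,0]},{"hand": 0,"delta_pos": [0,0,0.001],"rotation": [0,0,0]},{"hand": 0,"delta_pos": [0,0,0],"rotation": [0,0,0]}])

```text
t: 11.9
position: [583.1, 54.9, 180.6]
orientation: [[-0.052, 0.56, 0.827], [-0.086, 0.822, -0.562], [-0.995, -0.1, 0.006]]
force: [0.4, 0.3, -0.6]
gripper_width: 0.005
```

Call:
move_arm(commands=[{"hand": 0,"delta_pos": [0,0,0.002],"rotation": [0,0,0]},{"hand": 0,"delta_pos": [0,0,0.0014],"rotation": [0,0,0]},{"hand": 0,"delta_pos": [0,0,0.001],"rotation": [0,0,0]},{"hand": 0,"delta_pos": [0,0,0],"rotation": [0,0,0]}])

```text
t: 12.4
position: [583.0, 55.2, 185.1]
orientation: [[-0.051, 0.56, 0.827], [-0.086, 0.823, -0.562], [-0.995, -0.1, 0.006]]
force: [-0.6, -2.6, -2.7]
gripper_width: 0.004
```

Call:
move_arm(commands=[{"hand": 0,"delta_pos": [0,0,-0.006],"rotation": [0,0,0]},{"hand": 0,"delta_pos": [-0.006,-0.009,-0.006],"rotation": [0,0,0]},{"hand": 0,"delta_pos": [-0.018,-0.026,-0.01],"rotation": [0,0,0]},{"hand": 0,"delta_pos": [-0.018,-0.026,-0.02],"rotation": [0,0,0]},{"hand": 0,"delta_pos": [-0.01,-0.015,-0.031],"rotation": [0,0,0]}])

```text
t: 13.02
position: [530.4, -22.3, 111.9]
orientation: [[-0.05, 0.56, 0.827], [-0.087, 0.822, -0.563], [-0.995, -0.1, 0.008]]
force: [0.8, -0.3, -0.2]
gripper_width: 0.001
```

Call:
move_arm(commands=[{"hand": 0,"delta_pos": [0,0,0],"rotation": [0,0,0]},{"hand": 0,"delta_pos": [0,0,0],"rotation": [0,0,0]}])

```text
t: 13.28
position: [531.4, -20.9, 112.7]
orientation: [[-0.051, 0.56, 0.827], [-0.086, 0.823, -0.562], [-0.995, -0.1, 0.006]]
force: [0.1, -0.5, -0.2]
gripper_width: 0.007
```

```bash
python3 - <<'E'
from h import *
s=r.observe();print(s["t"],s["position"].round(2),s["force"].round(1))
i=r.get_image("wrist");im=i["pixels"];cv2.imwrite("pics/i_wrist.png",im)
c=cam(i,s);print("cam",c[1])
im=im[20:100,190:410];cv2.imwrite("pics/i_z.png",cv2.resize(im,None,fx=3.6,fy=3.6,interpolation=2))
t=r.get_image("top")["pixels"];cv2.imwrite("pics/i_top.png",t[120:290,185:425].repeat(3,0).repeat(3,1))
E
```

```text
13.275 [531.36 -20.89 112.74] [ 0.1 -0.5 -0.2]
cam [ 442.45381077 -151.7136016   198.38579217]
```

View pics/i_z.png

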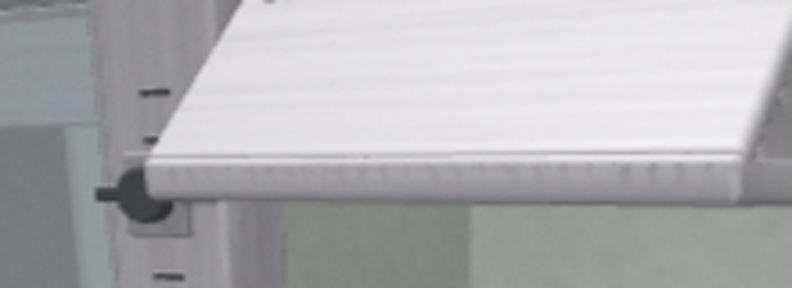

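View pics/i_top.png

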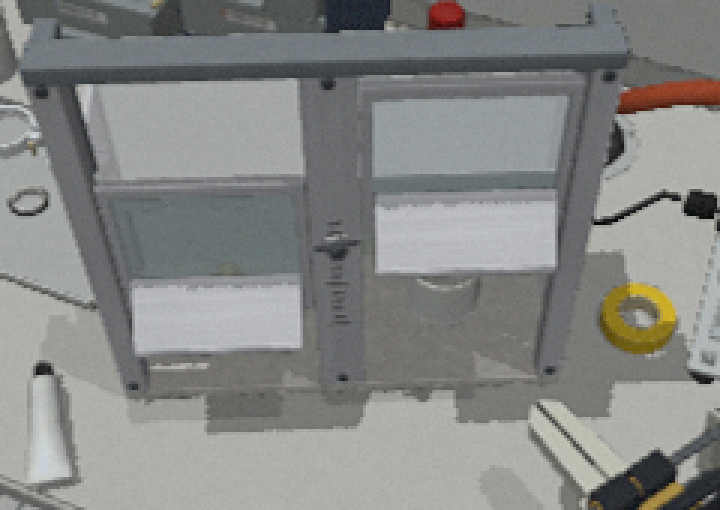

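```bash
python3 - <<'E'
from h import *
s=r.observe();c=cam(r.get_image("wrist"),s)
Z=lambda p:z2p(p,3.6,(190,20))
yw=np.radians(24.6);p0=np.array([563,47.4,0]);pb=np.array([553.5,142.5,0])
print("lipL",onplane(c,Z((150,198)),p0,yw),"lipR",onplane(c,Z((735,206)),p0,yw))
print("barL",onplane(c,Z((97,194)),pb,yw))
im=cv2.imread("pics/i_wrist.png");g=cv2.cvtColor(im,6)
print(g[68:80,219],g[68:80,218]);print(g[58:82,240]);print(g[58:82,380])
cv2.imwrite("pics/i_zz.png",cv2.resize(im[50:90,205:275],None,fx=10,fy=10,interpolation=2))
E
```

```text
lipL [537.34203193 103.44186281 196.83538619] lipR [588.16709764  -7.56970882 196.83245652]
barL [545.42208369 160.14369947 197.25604507]
[139 138 138 143  86  65  63  62 131 142 140 141] [140 140 139 143  89  65  64  65 141 151 152 153]
[220 221 221 222 212 182 217 197 166 160 159 159 156 152 150 137 123  91
 107 120 125 124 125 127]
[236 239 235 212 179 228 216 180 166 160 160 159 155 151 149 148 138 128
 117 136 154 156 158 157]
```

View pics/i_zz.png

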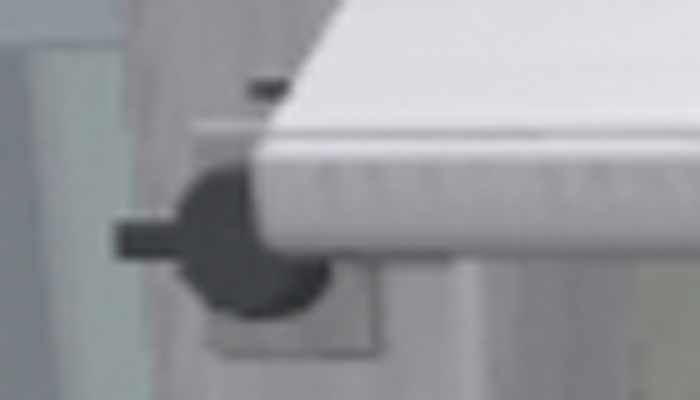

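The right half of the bar just peeks out under the lip's lower edge: lip 196.8, bar 197.2, level to within about 0.4 mm. The tool is clear, and nothing else has moved in the top view.

```bash
python3 - <<'E'
from plant import r
print(r.observe()["force"].round(1)); print(r.hand_in())
E
```

```text
[-0.5 -0.3 -1. ]
the job is handed in; nothing more can be done
None
```

I opened the right bay's window, where the jar stands, and handed the job in at about 13 s. I pushed the lip up from beneath with the closed fingertips, at about 3 to 4 N. I stopped once, backed out to measure, then went back under for the last 4 mm.

- **Height:** in the last wrist view, taken almost level with the bar, the lip's lower edge was at 196.8 mm at both ends. The bar's centre line was at about 197.2 mm, so they agree to about 0.4 mm.
- **Surroundings:** the fingers were clear of the lip and touching nothing. By eye in the last top picture, the other window, jar, tube and tape were unmoved. The brass weight shows only as a glint there.

**Checks that disagreed or failed:**
- Partway up, the blurred top view read the lip 5 to 9 mm higher than the wrist views, and at the start about 6 mm higher. I relied on the sharper wrist views, where the bar and lip appear in the same picture.
- The scene camera showed only grey, so I could not use it.

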